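# Load the tumbling barrel with ceramic media

### The arm

A 6-joint arm with a two-finger parallel gripper is mounted at the origin on the work surface. World frame = base frame: x ahead of the robot, y to its left, z up, the work surface at z = 0. Lengths are in mm, angles in rad, forces in N, time in s.
With the tool pointing down it reaches from about 300 to 1000 mm from the base axis. Payload 5.1 kg.
Tool frame: the origin (TCP) lies at the very end of the fingers, on their centre line; the grasp point (between the pads) lies 19 mm behind it (env.hold_point_z is the distance from the TCP to the grasp point, in mm); z points along the fingers, y is the line along which they close (so a half turn about z gives the same grasp; the last joint's range is limited). The gripper opens to 95 mm and grips with 3 to 60 N. Pads are 20 mm wide; open, the fingers measure 119 mm over their backs; the gripper's body (75 mm by 180 mm) begins 59 mm behind the grasp point.
Start: joints at [-1.273, 0.124, 1.65, -0, 1.367, -0.083], TCP at [241.548, -603.439, 214.656] pointing down, gripper open.
Joint ranges: [-2.61, 2.61], [-1.02, 2.33], [0.03, 2.71], [-1.35, 4.49], [0.32, 2.68], [-2.91, 2.91]. Speed limits (rad/s): [2.57, 2.57, 3.14, 3.14, 3.14, 3.14].

### API

Orientations are given as a 3x3 rotation matrix whose columns are the frame's x, y, z axes.
In Python, from plant import get_obs, viewer, ticket, env gives the robot as it stands.
- The arm moves only by the tool send_rows, never from a script. Its argument "moves" is a list of rows, each an object of numbers: "ax", "ay", "az": the turn, a rotation vector about the world's x, y, z in units of 5 degrees (1.0 is 5 degrees); "dx", "dy", "dz": the shift along the world's x, y, z in units of 25 mm (1.0 is 25 mm); "grip": the finger opening in mm, from 0 to 95.1. In form: [{"ax": .., "ay": .., "az": .., "dx": .., "dy": .., "dz": .., "grip": ..}, ...]. A call has 1 to 12 rows; each row shifts and turns the commanded pose from where the row before left it; what a row does not reach is not made up. A row lasts 1/12 s, in which the tool goes at most 41.7 mm and 7.16 degrees, less where a joint would pass 70% of its speed; a pose out of reach is approached as far as the arm can. A call is refused whole if a number of a shift passes 1 or a number of a turn 1, either way. A call with a gripper value outside its range is refused whole. The fingers move at their own pace and stop on an object; "force" is the grip in N (left out, the last holds). Time passes only in rows, so rows that do not move let the fingers close. It gives the time, the measured TCP pose, the force, the opening and the grip force at its end, in the units of the state.
- get_obs(): the state, without advancing time (a new reading comes with each control period).
- viewer.snapshot(name): name is "side" or "top"; returns (picture, depth): 384x512x3 uint8, red, green, blue; 384x512 float32, mm along the optical axis (not along the pixel's ray), 0 where there is no reading.
- viewer.camera_model(name): a dict with "intrinsics" (3x3 intrinsics, pixels), "R" (3x3) and "t" (3): a world point X has camera coordinates R X + t. Camera axes: x right, y down, z forward; pixel columns grow to the right and rows downward; lengths in mm; the calibration is good to about 2 mm. A picture is of the moment at which its call begins. camera_model takes no time and is no camera call.
- ticket.close_job(): hands the job in; it is judged then, once.
Trained networks look in the newest picture that a camera, given by its name, has taken for a name from the list of things; names that differ only in an ending like _2 or _b are one class to them, and where a whole thing is asked for, a point or a joint stands for the part that bears it (a point fixed in the world has none). Each returns a list of dicts, best first, with "p" (0 to 1); they miss things now and then, are a little off and sometimes report something else, mostly with a low value. They report only what shows in the picture. A call takes as long as a camera call. They do not tell look-alikes from the thing itself.
- viewer.trace(camera, name): "region" (384x512 bool, what is visible of it) and "bbox" ([left, top, right, bottom] in pixels, round what is visible of it).
The state is a dict: "clock": time; "qpos": joint angles; "qd": joint speeds; "joint_efforts": joint torques, N m; "ee_pos": TCP position; "ee_rot": TCP orientation; "contact_force": force on the tool from outside, world axes, zero at the start; "ft_torque": the same for the moment, N m; "gripper_width": finger opening in mm; "grasp_force": force on a finger pad.
Only numpy, scipy, OpenCV 4.12 (cv2) and the standard library are available. Lean on these libraries where they do the work, as an engineer would, in place of code of your own. Each camera call takes 0.05 s, during which the arm holds its last target. There are 200 camera calls.

### The job

Load the tumbling barrel: take the steel scoop of ceramic media by its handle, tip all eight pieces into the open black barrel without spilling any, and stand the empty scoop back level on its cork mat. Leave the barrel and everything else on the bench standing where they are.

Things in the scene. Friction and masses are not known exactly. Their poses are not given: they have to be found in the camera images.
- scoop: open steel scoop (pouring cup), loose, 180 g, holding eight pieces of media. Origin under its flat base, x to the pouring lip, z up, handle towards -x. Base x -45 to 45, width 74, walls 3 thick, 50 high (mm). From x 45 the floor rises at 18 degrees as a ramp to the lip at x 88; the side walls are 30 high there. Stands on the mat, lip away from the robot, turned up to 0.7 rad either way.
- scoop_grip (a point): grip point in the handle, at x -85, z 40 mm of the scoop (same axes). Handle: straight black bar along x with flat upright sides, 16 mm wide, 18 high, from x -46 to -166, 31 mm of air below. May be taken with the tool leaning along it (wrist over its free end), so that the tool leans less when pouring. Grip hard, 40 N or more: the load hangs 90 mm ahead.
- scoop_lip (a point): middle of the pouring lip (upper face of the ramp's end), at x 88, z 17 mm of the scoop (same axes); 68 mm wide between the side walls. Level, the scoop keeps the media; tipped nose-down they slide out over the lip at 35 to 60 degrees, by friction, the last ones perhaps at 75.
- barrel: open black rubber tumbling barrel, loose, about 0.9 kg, standing upright: outside diameter 150 (155 over its two bands), height 125, wall 10, inside about 126 wide, floor 12 thick (mm). Origin under its centre, z up.
- barrel_mouth (a point): centre of the barrel's open mouth, level with its rim (125 mm above the bench)
- mat: brown cork bench mat, fixed, 260 (x) x 150 (y) x 3 mm thick, origin under its centre; the scoop stands on it. The mat and the barrel may be on either side.
- chip0: piece of tumbling media: white ceramic triangle, 22 mm sides, 13 mm thick, 11 g; origin at its middle; starts in the scoop
- chip1: piece of tumbling media: white ceramic triangle, 22 mm sides, 13 mm thick, 11 g; origin at its middle; starts in the scoop
- chip2: piece of tumbling media: white ceramic triangle, 22 mm sides, 13 mm thick, 11 g; origin at its middle; starts in the scoop
- chip3: piece of tumbling media: white ceramic triangle, 22 mm sides, 13 mm thick, 11 g; origin at its middle; starts in the scoop
- chip4: piece of tumbling media: white ceramic triangle, 22 mm sides, 13 mm thick, 11 g; origin at its middle; starts in the scoop
- chip5: piece of tumbling media: white ceramic triangle, 22 mm sides, 13 mm thick, 11 g; origin at its middle; starts in the scoop
- chip6: piece of tumbling media: white ceramic triangle, 22 mm sides, 13 mm thick, 11 g; origin at its middle; starts in the scoop
- chip7: piece of tumbling media: white ceramic triangle, 22 mm sides, 13 mm thick, 11 g; origin at its middle; starts in the scoop
- cap0: the larger orange abrasive cap: an upright cap with a domed top, 37 mm across, 60 mm tall, origin under its centre; stands between the mat and the barrel; leave alone
- cap1: the smaller orange abrasive cap, 32 mm across, 52 mm tall, origin under its centre; stands nearer the robot; leave alone
- barrel_lid: the barrel's black rubber lid with a brass nut on top, 146 mm across, 45 mm tall with its stud, origin under its centre; lies to one side; leave alone
- bur_box: clear box of burs on a black base, 66 x 52 x 84 mm, origin under its centre; stands on the middle line, beyond the caps; leave alone
Mind the look-alikes: they are no part of the job. Leave any blue or orange look-alike of the barrel alone.

How it is judged (in metres and radians):
On the way, in this order (a step that is already met when the one before it is completed fails the run):
1. the scoop is lifted in the gripper, with all eight pieces still in it (contact force between the fingers and scoop above 0.5 N and height (world z) of scoop above 0.05 m and height (world z) of each of chip0, chip1, chip2, chip3, chip4, chip5, chip6, chip7 above 0.06 m and distance between each of chip0, chip1, chip2, chip3, chip4, chip5, chip6, chip7 and scoop below 0.11 m), for 0.2 s.
2. all eight pieces lie inside the barrel while the scoop is still in the gripper (contact force between the fingers and scoop above 0.5 N and horizontal distance between each of chip0, chip1, chip2, chip3, chip4, chip5, chip6, chip7 and barrel below 0.068 m and z of chip0 in the frame of barrel between 0 and 0.11 m and z of chip1 in the frame of barrel between 0 and 0.11 m and z of chip2 in the frame of barrel between 0 and 0.11 m and z of chip3 in the frame of barrel between 0 and 0.11 m and z of chip4 in the frame of barrel between 0 and 0.11 m and z of chip5 in the frame of barrel between 0 and 0.11 m and z of chip6 in the frame of barrel between 0 and 0.11 m and z of chip7 in the frame of barrel between 0 and 0.11 m), for 0.2 s.
At the end, for the whole second after the job is handed in: all eight pieces lie inside the upright barrel (their middles within 68 mm of its axis and at least 15 mm below its rim); the scoop stands on the mat, level within 0.12 rad, the middle of its base over the mat, released and at rest (horizontal distance between each of chip0, chip1, chip2, chip3, chip4, chip5, chip6, chip7 and barrel below 0.068 m and z of chip0 in the frame of barrel between 0 and 0.11 m and z of chip1 in the frame of barrel between 0 and 0.11 m and z of chip2 in the frame of barrel between 0 and 0.11 m and z of chip3 in the frame of barrel between 0 and 0.11 m and z of chip4 in the frame of barrel between 0 and 0.11 m and z of chip5 in the frame of barrel between 0 and 0.11 m and z of chip6 in the frame of barrel between 0 and 0.11 m and z of chip7 in the frame of barrel between 0 and 0.11 m and angle between scoop's own z axis and vertical below 0.12 rad and z of scoop in the frame of mat below 0.012 m and linear speed of scoop below 0.03 m/s and x of scoop in the frame of mat between -0.13 and 0.13 m and y of scoop in the frame of mat between -0.075 and 0.075 m and angle between barrel's own z axis and vertical below 0.1 rad); the robot touches nothing.
It fails at once if a piece of media is spilled on the bench ((height (world z) of chip0 below 0.05 m and horizontal distance between chip0 and barrel above 0.09 m and distance between chip0 and scoop above 0.12 m) or (height (world z) of chip1 below 0.05 m and horizontal distance between chip1 and barrel above 0.09 m and distance between chip1 and scoop above 0.12 m) or (height (world z) of chip2 below 0.05 m and horizontal distance between chip2 and barrel above 0.09 m and distance between chip2 and scoop above 0.12 m) or (height (world z) of chip3 below 0.05 m and horizontal distance between chip3 and barrel above 0.09 m and distance between chip3 and scoop above 0.12 m) or (height (world z) of chip4 below 0.05 m and horizontal distance between chip4 and barrel above 0.09 m and distance between chip4 and scoop above 0.12 m) or (height (world z) of chip5 below 0.05 m and horizontal distance between chip5 and barrel above 0.09 m and distance between chip5 and scoop above 0.12 m) or (height (world z) of chip6 below 0.05 m and horizontal distance between chip6 and barrel above 0.09 m and distance between chip6 and scoop above 0.12 m) or (height (world z) of chip7 below 0.05 m and horizontal distance between chip7 and barrel above 0.09 m and distance between chip7 and scoop above 0.12 m)).
It fails at once if the barrel is pushed more than 40 mm or tipped more than 0.3 rad (distance of barrel from where it was at the start of the episode above 0.04 m or angle between barrel's own z axis and vertical above 0.3 rad).
It fails at once if a bystander (orange cap, barrel lid, bur box) is moved more than 30 mm or knocked over (distance of any of cap0, cap1, barrel_lid, bur_box from where it was at the start of the episode above 0.03 m or angle between any of cap0, cap1, barrel_lid, bur_box's own z axis and vertical above 0.4 rad).
It also fails if it takes over 67 s, if anything falls off the work surface, if the arm or the gripper's body presses on something with over 40 N, if the wrist force passes 120 N, or if a joint passes its speed limit or range.

## Working session

There is one attempt and no reset: what is moved stays moved. The work goes in short steps, Python scripts to look and compute and a tool call to move; the robot and the scene stay as the last step left them, time stands still between calls to the robot, and variables do not carry over. Pictures are saved under pics/ and viewed, at most 10 in all, crops included, and the job is handed in when it is done.

Besides the shell and the picture viewer there is one more tool, called after ">>>" as a command line: name --argument value ..., lists and objects as JSON in quotes. send_rows: Moves the arm, as the interface text tells. Its arguments: {"type":"object","properties":{"moves":{"type":"array","items":{"type":"object","properties":{"ax":{"type":"number"},"ay":{"type":"number"},"az":{"type":"number"},"dx":{"type":"number"},"dy":{"type":"number"},"dz":{"type":"number"},"grip":{"type":"number"}}}},"force":{"type":"number"}},"required":["moves"]}

```bash
ls; mkdir -p pics
python3 - <<'E'
from plant import get_obs, viewer, ticket, env
import cv2,numpy as np
ims=[]
for c in("side","top"):
    p,d=viewer.snapshot(c); np.savez(f"/tmp/{c}.npz",p=p,d=d); 
    cv2.imwrite(f"pics/{c}0.png",p[...,::-1])
    m=viewer.camera_model(c); print(c,m)
    for n in("scoop","barrel","mat","cap0","cap1","barrel_lid","bur_box","scoop_grip"):
        for r in viewer.trace(c,n)[:3]: print(n,round(r["p"],2),r["bbox"],r["region"].sum())
o=get_obs();print(o["clock"],o["ee_rot"],env.hold_point_z,dir(env))
E
```

```text
pics
side {'intrinsics': array([[491.78561529,   0.        , 254.9086808 ],
       [  0.        , 491.78561529, 191.56237546],
       [  0.        ,   0.        ,   1.        ]]), 'R': array([[-0.98131519, -0.19150993,  0.01855941],
       [-0.14953256,  0.69838884, -0.6999236 ],
       [ 0.12108063, -0.6896209 , -0.71397654]]), 't': array([ 531.52587029,   96.86352435, 1308.86090511])}
scoop 0.65 [247.6, 109.4, 301.2, 177.0] 2917
barrel 0.94 [246.0, 112.0, 299.2, 173.7] 2986
barrel 0.83 [280.1, 77.1, 331.7, 133.2] 2132
barrel 0.83 [224.6, 73.6, 270.1, 126.1] 2183
mat 0.72 [176.5, 255.0, 285.9, 317.1] 3388
mat 0.21 [195.2, 274.2, 205.8, 282.9] 55
cap0 0.63 [225.8, 176.4, 237.2, 196.8] 177
cap0 0.55 [288.5, 187.2, 301.3, 205.4] 171
cap1 0.63 [225.8, 176.4, 237.2, 196.8] 177
cap1 0.55 [288.5, 187.2, 301.3, 205.4] 171
barrel_lid 0.95 [180.6, 330.7, 252.8, 381.9] 3299
bur_box 0.9 [179.8, 159.4, 210.8, 198.1] 917
bur_box 0.69 [171.3, 257.5, 280.8, 296.2] 2429
scoop_grip 0.77 [172.6, 256.5, 278.2, 295.7] 2421
top {'intrinsics': array([[480.70808755,   0.        , 249.7052089 ],
       [  0
[... 524 characters left out ...]
2614
barrel_lid 0.91 [94.2, 169.7, 136.1, 216.8] 1726
bur_box 0.67 [259.6, 112.1, 280.6, 143.3] 498
scoop_grip 0.94 [155.0, 142.5, 189.6, 220.4] 1096
0.9 [[ 9.28379687e-01  3.71633095e-01  2.22016183e-05]
 [ 3.71633095e-01 -9.28379683e-01 -8.59777478e-05]
 [-1.13406452e-05  8.80708507e-05 -9.99999996e-01]] 18.8 ['IKError', '__class__', '__delattr__', '__dict__', '__dir__', '__doc__', '__eq__', '__format__', '__ge__', '__getattribute__', '__getstate__', '__gt__', '__hash__', '__init__', '__init_subclass__', '__le__', '__lt__', '__module__', '__ne__', '__new__', '__reduce__', '__reduce_ex__', '__repr__', '__setattr__', '__sizeof__', '__str__', '__subclasshook__', '__weakref__', 'hold_point_z']
```

Run:
```python
import cv2,numpy as np
a=cv2.imread("pics/side0.png")[60:384,130:380];b=cv2.imread("pics/top0.png")[90:310,80:440]
b=cv2.resize(b,None,fx=1.45,fy=1.45);a=cv2.resize(a,None,fx=1.0,fy=1.0)
c=np.zeros((324,780,3),np.uint8);c[:a.shape[0],:250]=a;c[:min(319,b.shape[0]),255:255+522]=b[:319]
cv2.imwrite("pics/both.png",c)
```

```text
(no output)
```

View pics/both.png

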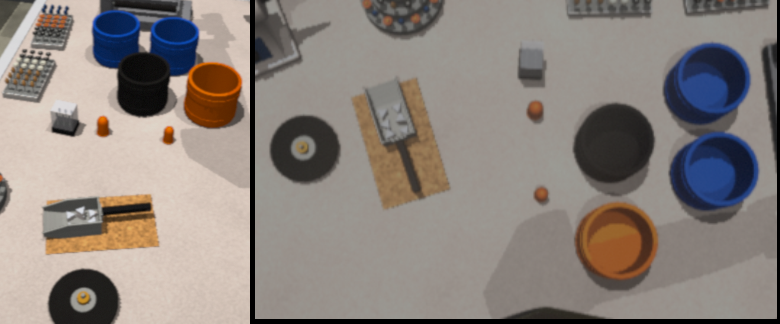

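The picture pair shows the black barrel at side (272,143) and top (328,189). The look-alikes are two blue barrels, top (391,148) and (388,208), and an orange one, top (330,256). The scoop lies on the cork mat at top (175,180) with its lip away from the robot and its handle end at top (190,220). The lid is at top (115,193). It is black too, but flat with a brass nut. I choose the black barrel.

```bash
cat > h.py <<'E'
import numpy as np,cv2
from plant import get_obs, viewer, ticket, env
def cloud(c,d):
    m=viewer.camera_model(c);K=m["intrinsics"];v,u=np.mgrid[:384,:512]
    P=np.stack([(u-K[0,2])/K[0,0]*d,(v-K[1,2])/K[1,1]*d,d],-1)
    return (P-m["t"])@m["R"]
def proj(c,X):
    m=viewer.camera_model(c);p=m["intrinsics"]@(m["R"]@np.asarray(X,float)+m["t"]);return p[:2]/p[2]
E
python3 - <<'E'
from h import *
S={}
for c in("top","side"):
    p,d=viewer.snapshot(c);W=cloud(c,d);g=p.astype(int).max(-1);S[c]=(p,d,W)
    np.savez(f"/tmp/{c}.npz",p=p,d=d)
    print(c)
    for n in("scoop","barrel","mat","barrel_lid","bur_box","cap0"):
        for r in viewer.trace(c,n)[:3]:
            if r["p"]<.5: continue
            M=r["region"]&(d>0);X=W[M];z=X[:,2];col=p[M].mean(0).astype(int)
            top=X[z>np.percentile(z,90)-6]
            mm=(top.min(0)+top.max(0))/2
            print(n,round(r["p"],2),r["bbox"],"col",col,"med",np.median(X,0).round(),"zmax",np.percentile(z,[2,50,98]).round(),"topmid",mm.round(),"ext",np.ptp(top,axis=0).round())
            if n=="barrel" and col.max()<60:
                t=X[(z>115)&(z<140)][:,:2]; 
                (cx,cy),rr=cv2.minEnclosingCircle(t.astype(np.float32)); print("   black barrel circle",cx,cy,rr)
            if n=="mat": print("  mat rect",cv2.minAreaRect(X[:,:2].astype(np.float32)))
    # handle: dark, z 30..60 near mat
    A=(g<60)&(W[...,2]>30)&(W[...,2]<70)&(d>0)&(W[...,1]>50)&(W[...,1]<450)&(W[...,0]>250)&(W[...,0]<750)
    nl,lab,st,ce=cv2.connectedComponentsWithStats(A.astype(np.uint8))
    for k in range(1,nl):
        if st[k,4]>60:
            X=W[lab==k];print("dark",st[k],np.median(X,0).round(),cv2.minAreaRect(X[:,:2].astype(np.float32)),np.percentile(X[:,2],[5,50,95]).round())
E
```

```text
top
scoop 0.87 [155.1, 145.6, 195.6, 225.7] col [110 107 103] med [598. 302.  14.] zmax [-0. 14. 57.] topmid [544. 298.  54.] ext [224. 109.  14.]
barrel 0.83 [364.1, 179.7, 428.8, 234.1] col [33 51 94] med [ 460. -383.   47.] zmax [  6.  47. 128.] topmid [ 457. -370.  126.] ext [147. 150.  15.]
barrel 0.79 [301.9, 229.9, 355.9, 282.9] col [127  77  40] med [ 320. -169.   17.] zmax [  6.  17. 128.] topmid [ 320. -160.  125.] ext [147. 150.  13.]
barrel 0.77 [361.3, 118.6, 421.6, 175.7] col [35 50 90] med [ 651. -377.   56.] zmax [  7.  56. 128.] topmid [ 645. -368.  126.] ext [147. 150.  16.]
mat 0.83 [147.3, 145.6, 215.7, 236.2] col [140 112  81] med [510. 274.   2.] zmax [-5.  2.  9.] topmid [544. 288.  27.] ext [288. 209.  53.]
  mat rect ((545.4171142578125, 289.3139953613281), (265.3511657714844, 151.0660400390625), 16.144195556640625)
barrel_lid 0.7 [93.0, 171.2, 135.8, 217.5] col [60 57 52] med [531. 491.  19.] zmax [12. 19. 34.] topmid [533. 493.  31.] ext [142. 144.  26.]
bur_box 0.59 [261.3, 114.7, 278.9, 140.8] col [109 108 108] med [702.   2.  82.] zmax [ 8. 82. 88.] topm
[... 1427 characters left out ...]
60.1, 212.4, 197.4] col [123 120 119] med [709.  22.  57.] zmax [ 1. 57. 86.] topmid [713.   2.  83.] ext [62. 53. 10.]
cap0 0.65 [250.2, 110.4, 300.1, 176.2] col [17 16 16] med [ 521. -123.   81.] zmax [ 13.  81. 126.] topmid [ 522. -164.  124.] ext [148. 155.  14.]
cap0 0.64 [292.9, 187.9, 302.0, 203.6] col [149  69   5] med [424.  -3.  29.] zmax [ 3. 29. 50.] topmid [423.  -7.  48.] ext [19. 15. 13.]
cap0 0.5 [223.5, 175.2, 238.9, 198.2] col [154  80  25] med [605.   5.  32.] zmax [-1. 32. 60.] topmid [608.  -2.  56.] ext [24. 24. 12.]
dark [233 264  47  12 331] [487. 272.  50.] ((487.0882873535156, 270.209228515625), (109.19580078125, 15.645214080810547), 18.42546844482422) [40. 50. 54.]
```

>>> send_rows --moves '[{"dx": 0.25,"dy": 1,"dz": 0.5,"az": 1,"grip": 95},{"dx": 0.25,"dy": 1,"dz": 0.5,"az": 1},{"dx": 0.25,"dy": 1,"dz": 0.5,"az": 1},{"dx": 0.25,"dy": 1,"dz": 0.5,"az": 1},{"dx": 0.25,"dy": 1,"dz": 0.5,"az": 1},{"dx": 0.25,"dy": 1,"dz": 0.5,"az": 1},{"dx": 0.25,"dy": 1,"az": 1},{"dx": 0.25,"dy": 1,"az": 1},{"dx": 0.25,"dy": 1,"az": 1},{"dx": 0.25,"dy": 1,"az": 1},{"dx": 0.25,"dy": 1,"az": 1},{"dx": 0.25,"dy": 1,"az": 1}]'

```text
$.moves[0]: bad value
```

```bash
cat >> h.py <<'E'
import json
def log():
    o=get_obs();f=open("log.jsonl","a");f.write(json.dumps([list(map(float,o["qpos"])),list(map(float,o["ee_pos"])),np.asarray(o["ee_rot"]).tolist()])+"\n")
    print(round(o["clock"],2),np.round(o["qpos"],3),np.round(o["ee_pos"],1),np.round(o["ee_rot"],3).tolist(),o["gripper_width"],o["grasp_force"])
E
python3 - <<'E'
from h import *
log()
for c in("top","side"):
    f=np.load(f"/tmp/{c}.npz");p=f["p"];d=f["d"];W=cloud(c,d);g=p.astype(int).max(-1)
    near=(abs(W[...,0]-546)<160)&(abs(W[...,1]-288)<110)&(d>0)
    for nm,A in(("handle",near&(g<60)&(W[...,2]>46)&(W[...,2]<62)&(W[...,0]<550)),("high",near&(W[...,2]>46)&(W[...,2]<62)&(W[...,0]>545))):
        X=W[A];C=X.mean(0);u,s,v=np.linalg.svd((X-C)[:,:2],full_matrices=False);v=v[0]*np.sign(v[0][0])
        t=(X-C)[:,:2]@v;n=(X-C)[:,:2]@[-v[1],v[0]]
        print(c,nm,len(X),C.round(1),"yaw",np.arctan2(v[1],v[0]).round(3),"t",np.percentile(t,[1,99]).round(1),"n",np.percentile(n,[1,99]).round(1))
        if nm=="high":
            a=.33;R=np.array([[np.cos(a),np.sin(a)],[-np.sin(a),np.cos(a)]]);Y=X[:,:2]@R.T;print(" ctr range",((np.percentile(Y,2,0)+np.percentile(Y,98,0))/2)@R,np.ptp(Y,axis=0))
E
```

```text
1.6 [-1.273  0.124  1.65   0.     1.368 -0.083] [ 241.6 -603.4  214.7] [[0.928, 0.372, 0.0], [0.372, -0.928, 0.0], [0.0, -0.0, -1.0]] 95.38889953852176 0.0
top handle 90 [495.4 266.3  50.5] yaw 0.355 t [-65.3  43.8] n [-5.8  7. ]
top high 111 [584.8 296.   52.9] yaw 1.117 t [-50.5  69.7] n [-66.7  46.3]
 ctr range [593.02230624 301.95065922] [111.036933   75.6841463]
side handle 245 [487.6 270.8  50.7] yaw 0.318 t [-54.5  53.5] n [-7.6  6.7]
side high 281 [587.9 299.   51.7] yaw 1.502 t [-45.3  56.1] n [-61.   42.9]
 ctr range [591.60242538 303.18816184] [109.53342569  79.86715154]
```

>>> send_rows --moves '[{"ax": 0,"ay": 0,"az": 1,"dx": 0.25,"dy": 1,"dz": 0.5,"grip": 95},{"ax": 0,"ay": 0,"az": 1,"dx": 0.25,"dy": 1,"dz": 0.5,"grip": 95},{"ax": 0,"ay": 0,"az": 1,"dx": 0.25,"dy": 1,"dz": 0.5,"grip": 95},{"ax": 0,"ay": 0,"az": 1,"dx": 0.25,"dy": 1,"dz": 0.5,"grip": 95},{"ax": 0,"ay": 0,"az": 1,"dx": 0.25,"dy": 1,"dz": 0.5,"grip": 95},{"ax": 0,"ay": 0,"az": 1,"dx": 0.25,"dy": 1,"dz": 0.5,"grip": 95},{"ax": 0,"ay": 0,"az": 1,"dx": 0.25,"dy": 1,"dz": 0,"grip": 95},{"ax": 0,"ay": 0,"az": 1,"dx": 0.25,"dy": 1,"dz": 0,"grip": 95},{"ax": 0,"ay": 0,"az": 1,"dx": 0.25,"dy": 1,"dz": 0,"grip": 95},{"ax": 0,"ay": 0,"az": 1,"dx": 0.25,"dy": 1,"dz": 0,"grip": 95},{"ax": 0,"ay": 0,"az": 1,"dx": 0.25,"dy": 1,"dz": 0,"grip": 95},{"ax": 0,"ay": 0,"az": 1,"dx": 0.25,"dy": 1,"dz": 0,"grip": 95}]' --force 50

```text
clock: 2.6
ee_pos: [316.6, -302.2, 289.8]
ee_rot: [[0.138, 0.99, 0.0], [0.99, -0.138, -0.0], [-0.0, 0.0, -1.0]]
contact_force: [0.4, -0.1, 0.3]
gripper_width: 95.0
grasp_force: 0.0
```

```bash
python3 -c "
from h import *
log()"
```

```text
2.6 [-0.885 -0.404  1.999  0.     1.546 -0.746] [ 316.6 -302.2  289.8] [[0.138, 0.99, 0.0], [0.99, -0.138, -0.0], [-0.0, 0.0, -1.0]] 94.98046367525541 0.0
```

>>> send_rows --moves '[{"ax": 0,"ay": 0,"az": 1,"dx": 0.35,"dy": 1,"dz": 0,"grip": 95},{"ax": 0,"ay": 0,"az": 1,"dx": 0.35,"dy": 1,"dz": 0,"grip": 95},{"ax": 0,"ay": 0,"az": 1,"dx": 0.35,"dy": 1,"dz": 0,"grip": 95},{"ax": 0,"ay": 0,"az": 1,"dx": 0.35,"dy": 1,"dz": 0,"grip": 95},{"ax": 0,"ay": 0,"az": 1,"dx": 0.35,"dy": 1,"dz": 0,"grip": 95},{"ax": 0,"ay": 0,"az": 1,"dx": 0.35,"dy": 1,"dz": 0,"grip": 95},{"ax": 0,"ay": 0,"az": 1,"dx": 0.35,"dy": 1,"dz": 0,"grip": 95},{"ax": 0,"ay": 0,"az": 1,"dx": 0.35,"dy": 1,"dz": 0,"grip": 95},{"ax": 0,"ay": 0,"az": 1,"dx": 0.35,"dy": 1,"dz": 0,"grip": 95},{"ax": 0,"ay": 0,"az": 1,"dx": 0.35,"dy": 1,"dz": 0,"grip": 95},{"ax": 0,"ay": 0,"az": 1,"dx": 0.35,"dy": 1,"dz": 0,"grip": 95},{"ax": 0,"ay": 0,"az": 1,"dx": 0.35,"dy": 1,"dz": 0,"grip": 95}]'

```text
clock: 3.6
ee_pos: [421.7, -2.1, 289.9]
ee_rot: [[-0.789, 0.615, 0.001], [0.615, 0.789, -0.0], [-0.001, 0.0, -1.0]]
contact_force: [1.7, -0.0, 0.2]
gripper_width: 95.0
grasp_force: 0.0
```

>>> send_rows --moves '[{"ax": 0,"ay": 0,"az": 1,"dx": 0.35,"dy": 1,"dz": 0,"grip": 95},{"ax": 0,"ay": 0,"az": 1,"dx": 0.35,"dy": 1,"dz": 0,"grip": 95},{"ax": 0,"ay": 0,"az": 1,"dx": 0.35,"dy": 1,"dz": 0,"grip": 95},{"ax": 0,"ay": 0,"az": 1,"dx": 0.35,"dy": 1,"dz": 0,"grip": 95},{"ax": 0,"ay": 0,"az": 1,"dx": 0.35,"dy": 1,"dz": 0,"grip": 95},{"ax": 0,"ay": 0,"az": 1,"dx": 0.35,"dy": 1,"dz": 0,"grip": 95},{"ax": 0,"ay": 0,"az": 1,"dx": 0.35,"dy": 1,"dz": 0,"grip": 95},{"ax": 0,"ay": 0,"az": 1,"dx": 0.35,"dy": 1,"dz": 0,"grip": 95},{"ax": 0,"ay": 0,"az": 1,"dx": 0.35,"dy": 1,"dz": 0,"grip": 95},{"ax": 0,"ay": 0,"az": 1,"dx": 0.35,"dy": 1,"dz": 0,"grip": 95},{"ax": 0,"ay": 0,"az": 1,"dx": 0.35,"dy": 1,"dz": 0,"grip": 95},{"ax": 0,"ay": 0,"az": 0.5,"dx": 0,"dy": 0.2,"dz": 0,"grip": 95}]'

```text
clock: 4.6
ee_pos: [518.4, 279.5, 289.2]
ee_rot: [[-0.942, -0.336, -0.0], [-0.336, 0.942, 0.001], [-0.0, 0.001, -1.0]]
contact_force: [-0.7, -0.8, 0.1]
gripper_width: 94.7
grasp_force: 0.0
```

```bash
python3 -c "
from h import *
log()"
```

```text
4.6 [ 4.030e-01 -4.600e-02  1.701e+00  1.000e-03  1.486e+00 -1.511e+00] [518.4 279.5 289.2] [[-0.942, -0.336, -0.0], [-0.336, 0.942, 0.001], [-0.0, 0.001, -1.0]] 94.73144724190782 0.0
```

>>> send_rows --moves '[{"ax": 0.33,"ay": -0.94,"az": 0,"dx": 0,"dy": 0,"dz": 0,"grip": 95},{"ax": 0.33,"ay": -0.94,"az": 0,"dx": 0,"dy": 0,"dz": 0,"grip": 95},{"ax": 0.33,"ay": -0.94,"az": 0,"dx": 0,"dy": 0,"dz": 0,"grip": 95},{"ax": 0.33,"ay": -0.94,"az": 0,"dx": 0,"dy": 0,"dz": 0,"grip": 95},{"ax": 0.33,"ay": -0.94,"az": 0,"dx": 0,"dy": 0,"dz": 0,"grip": 95},{"ax": 0.33,"ay": -0.94,"az": 0,"dx": 0,"dy": 0,"dz": 0,"grip": 95},{"ax": 0.33,"ay": -0.94,"az": 0,"dx": 0,"dy": 0,"dz": 0,"grip": 95},{"ax": 0.33,"ay": -0.94,"az": 0,"dx": 0,"dy": 0,"dz": 0,"grip": 95}]'

```text
clock: 5.27
ee_pos: [517.7, 276.6, 290.6]
ee_rot: [[-0.721, -0.331, 0.608], [-0.253, 0.944, 0.214], [-0.645, 0.001, -0.764]]
contact_force: [-0.5, -0.1, 0.5]
gripper_width: 94.9
grasp_force: 0.0
```

```bash
python3 -c "
from h import *
log()"
```

```text
5.27 [ 0.428 -0.473  2.158 -0.084  0.759 -1.44 ] [517.7 276.6 290.6] [[-0.721, -0.331, 0.608], [-0.253, 0.944, 0.214], [-0.645, 0.001, -0.764]] 94.90896487740238 0.0
```

```bash
cat > kin.py <<'E'
import numpy as np,json
from scipy.optimize import least_squares
from scipy.spatial.transform import Rotation as Ro
def rz(a):return Ro.from_euler('z',a).as_matrix()
def ry(a):return Ro.from_euler('y',a).as_matrix()
def fk(q,k):
    a1,s,h,L2,a3,L3,L=k
    A=rz(q[0]);B=A@ry(q[1]);C=B@ry(q[2]);D=C@rz(q[3])@ry(q[4])
    p=A@[a1,s,h]+B@[0,0,L2]+C@[a3,0,L3]+D@[0,0,L]
    return p,D@rz(q[5]+np.pi/2)
def fit():
    S=[json.loads(l) for l in open("log.jsonl")]
    f=lambda k:np.concatenate([fk(q,k)[0]-p for q,p,R in S])
    r=least_squares(f,[0,54,300,400,0,400,200]);
    return r.x,np.abs(r.fun).max(),max(np.abs(fk(q,r.x)[1]-R).max() for q,p,R in S)
lo=np.array([-2.61,-1.02,.03,-1.35,.32,-2.91]);hi=np.array([2.61,2.33,2.71,4.49,2.68,2.91])
def ik(p,R,q0,k):
    def f(q):
        a,b=fk(q,k);return np.r_[(a-p)/100,Ro.from_matrix(R.T@b).as_rotvec()]
    r=least_squares(f,np.clip(q0,lo+1e-3,hi-1e-3),bounds=(lo,hi));return r.x,np.abs(r.fun).max()
# scoop pose from lip pos, heading, tip -> tool pose (grip at scoop -85,40; lean about y by -lean)
def toolpose(lip,head,tip,lean):
    Rs=rz(head)@ry(tip);o=lip-Rs@[88,0,17];g=o+Rs@[-85,0,40]
    R=Rs@ry(-lean)@np.array([[-1,0,0],[0,1,0],[0,0,-1.]])
    return g+R[:,2]*18.8,R
E
python3 - <<'E'
from kin import *
k,e,er=fit();print(k.round(1),e,er)
q0=np.array(json.loads(open("log.jsonl").readlines()[-1])[0])
for hd in(-20,-40,-55,-70,-85,-100):
    q=q0.copy();out=[]
    h=np.radians(hd)
    for tip in(0,20,40,60,80,88):
        lip=np.array([522,-165,0])-35*np.array([np.cos(h),np.sin(h),0])+[0,0,145 if tip>21 else 165]
        p,R=toolpose(lip,h,np.radians(tip),np.radians(40))
        q,er=ik(p,R,q,k);out.append((tip,er.round(3),(np.minimum(q-lo,hi-q)).min().round(2),q.round(2).tolist()))
    print(hd);[print("  ",o) for o in out]
E
```

```text
[  0.   53.6 223.2 452.4  42.4 613.1 292.2] 9.404175216332078e-10 4.440892098500626e-16
-20
   (0, np.float64(0.238), np.float64(0.0), [-0.4, -1.02, 2.56, -0.04, 1.14, -1.59])
   (20, np.float64(0.0), np.float64(0.12), [-0.46, -0.9, 2.41, 0.04, 1.29, -1.69])
   (40, np.float64(0.0), np.float64(0.51), [-0.43, -0.51, 2.12, 0.0, 1.52, -1.65])
   (60, np.float64(0.0), np.float64(0.87), [-0.41, -0.15, 1.83, -0.02, 1.81, -1.63])
   (80, np.float64(0.0), np.float64(0.57), [-0.39, 0.18, 1.55, -0.03, 2.11, -1.62])
   (88, np.float64(0.0), np.float64(0.46), [-0.39, 0.3, 1.45, -0.04, 2.22, -1.62])
-40
   (0, np.float64(0.0), np.float64(0.05), [0.12, -0.97, 2.6, -0.57, 1.06, -0.58])
   (20, np.float64(0.0), np.float64(0.26), [-0.12, -0.76, 2.34, -0.2, 1.27, -0.96])
   (40, np.float64(0.0), np.float64(0.56), [-0.29, -0.46, 2.1, 0.0, 1.51, -1.17])
   (60, np.float64(0.0), np.float64(0.87), [-0.4, -0.15, 1.83, 0.1, 1.8, -1.27])
   (80, np.float64(0.0), np.float64(0.59), [-0.46, 0.16, 1.57, 0.17, 2.09, -1.3])
   (88, np.float64(0.0), np.float64(0.48), [-0.48, 0.28, 1.48, 0.2, 2.2, -1.3])
-55
   (0, 
[... 1285 characters left out ...]
.39, -0.14, 1.82, 0.31, 1.63, -0.49])
   (80, np.float64(0.0), np.float64(0.84), [-0.6, 0.03, 1.72, 0.54, 1.84, -0.66])
   (88, np.float64(0.0), np.float64(0.75), [-0.66, 0.11, 1.68, 0.62, 1.93, -0.7])
-100
   (0, np.float64(0.0), np.float64(0.73), [0.26, 0.16, 1.8, -0.62, 1.53, 0.58])
   (20, np.float64(0.0), np.float64(0.9), [0.1, -0.02, 1.81, -0.34, 1.46, 0.33])
   (40, np.float64(0.0), np.float64(0.88), [-0.12, -0.12, 1.83, -0.0, 1.44, 0.05])
   (60, np.float64(0.0), np.float64(0.88), [-0.39, -0.14, 1.81, 0.34, 1.54, -0.24])
   (80, np.float64(0.0), np.float64(0.93), [-0.63, -0.04, 1.78, 0.62, 1.72, -0.46])
   (88, np.float64(0.0), np.float64(0.88), [-0.71, 0.02, 1.77, 0.72, 1.8, -0.53])
```

>>> send_rows --moves '[{"ax": 0,"ay": 0,"az": 0,"dx": 0,"dy": 0,"dz": -1,"grip": 95},{"ax": 0,"ay": 0,"az": 0,"dx": 0,"dy": 0,"dz": -1,"grip": 95},{"ax": 0,"ay": 0,"az": 0,"dx": 0,"dy": 0,"dz": -1,"grip": 95},{"ax": 0,"ay": 0,"az": 0,"dx": 0,"dy": 0,"dz": -1,"grip": 95},{"ax": 0,"ay": 0,"az": 0,"dx": 0,"dy": 0,"dz": -1,"grip": 95},{"ax": 0,"ay": 0,"az": 0,"dx": 0,"dy": 0,"dz": -1,"grip": 95},{"ax": 0,"ay": 0,"az": 0,"dx": 0,"dy": 0,"dz": -1,"grip": 95},{"ax": 0,"ay": 0,"az": 0,"dx": 0,"dy": 0,"dz": -0.4,"grip": 70},{"ax": 0,"ay": 0,"az": 0,"dx": 0,"dy": 0,"dz": 0,"grip": 70}]'

```text
clock: 6.02
ee_pos: [515.8, 275.5, 100.7]
ee_rot: [[-0.728, -0.331, 0.6], [-0.256, 0.944, 0.21], [-0.636, -0.0, -0.772]]
contact_force: [-0.7, 0.1, 0.7]
gripper_width: 86.3
grasp_force: 0.0
```

Run:
```python
from h import *
log();ims=[]
for c in("side","top"):
    p,d=viewer.snapshot(c);p=p.copy()
    for X in((518.8,279,28.6),(507.4,275,52)):
        u,v=proj(c,X);print(c,u.round(),v.round())
    x,y=map(int,proj(c,(530,285,30)));ims.append(cv2.resize(p[y-60:y+60,x-65:x+65,::-1],None,fx=3,fy=3))
cv2.imwrite("pics/pre.png",np.hstack(ims))
```

```text
6.02 [ 0.428 -0.262  2.338 -0.156  0.383 -1.356] [515.8 275.5 100.7] [[-0.728, -0.331, 0.6], [-0.256, 0.944, 0.21], [-0.636, -0.0, -0.772]] 86.34824039501116 0.0
side 242.0 274.0
side 247.0 268.0
top 181.0 194.0
top 182.0 196.0
```

View pics/pre.png

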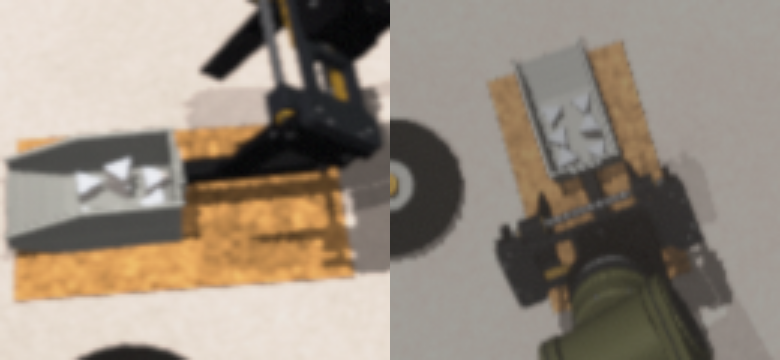

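The crop shows the fingers astride the black handle, ahead of the gripper at side (245,270). The scoop on the cork mat is the right one, with the chips in it. Joint 5 is close to its limit, so I'm checking the lean.

Run:
```python
from kin import *
k,e,er=fit();print(e)
q0=np.array(json.loads(open("log.jsonl").readlines()[-1])[0])
a=.335;o=np.array([507.4,275,3])+85*np.array([np.cos(a),np.sin(a),0])
for lean in(40,35,30,25,20,10):
    L=np.radians(lean)
    lip=o+rz(a)@[88,0,17]
    p,R=toolpose(lip,a,0,L);q,er=ik(p,R,q0,k);print(lean,"grasp",p.round(1),er.round(3),(q[4]-.32).round(3),q.round(2))
    for tip in(0,40,80,88):
        lip=np.array([522,-130,160 if tip<21 else 145]);p,R=toolpose(lip,-np.pi/2,np.radians(tip),L);q,er=ik(p,R,q,k);print("    ",tip,er.round(3),np.minimum(q-lo,hi-q).min().round(2),p.round(),q.round(2))
```

```text
1.3354792827158235e-09
40 grasp [518.8 279.   28.6] 0.077 0.0 [ 0.45 -0.09  2.31 -0.34  0.32 -1.15]
     0 0.0 0.68 [522.  31. 169.] [ 0.3   0.04  1.94 -0.67  1.44  0.49]
     40 0.0 0.83 [522. -12. 255.] [-0.13 -0.18  1.88  0.    1.44 -0.13]
     80 0.0 0.88 [ 522. -111.  305.] [-0.61  0.    1.74  0.57  1.8  -0.59]
     88 0.0 0.79 [ 522. -133.  306.] [-0.68  0.08  1.71  0.66  1.89 -0.64]
35 grasp [517.6 278.5  27.6] 0.005 0.0 [ 0.43 -0.09  2.31 -0.18  0.32 -1.32]
     0 0.0 0.75 [522.  32. 168.] [ 0.27  0.01  1.95 -0.6   1.41  0.44]
     40 0.0 0.83 [522. -11. 255.] [-0.17 -0.18  1.88  0.09  1.46 -0.18]
     80 0.0 0.84 [ 522. -109.  306.] [-0.63  0.03  1.74  0.63  1.84 -0.61]
     88 0.0 0.75 [ 522. -132.  307.] [-0.69  0.11  1.7   0.71  1.93 -0.65]
30 grasp [516.3 278.1  26.7] 0.0 0.103 [ 0.43 -0.07  2.27 -0.11  0.42 -1.39]
     0 0.0 0.76 [522.  34. 167.] [ 0.23 -0.02  1.95 -0.52  1.37  0.38]
     40 0.0 0.83 [522.  -9. 255.] [-0.22 -0.18  1.88  0.17  1.47 -0.24]
     80 0.0 0.8 [ 522. -108.  307.] [-0.65  0.06  1.74  0.69  1.88 -0.62]
     88 0.0 0.71 [ 522. -131.  309.] [-0.71
[... 440 characters left out ...]
[ 0.42 -0.01  2.17 -0.05  0.63 -1.46]
     0 0.0 0.75 [522.  37. 165.] [ 0.16 -0.07  1.96 -0.36  1.32  0.26]
     40 0.0 0.83 [522.  -6. 256.] [-0.3  -0.15  1.88  0.33  1.52 -0.34]
     80 0.0 0.72 [ 522. -106.  310.] [-0.69  0.12  1.74  0.81  1.96 -0.64]
     88 0.0 0.63 [ 522. -130.  312.] [-0.74  0.2   1.71  0.89  2.05 -0.66]
10 grasp [510.5 276.1  24.5] 0.0 0.515 [ 0.41  0.07  2.06 -0.02  0.84 -1.49]
     0 0.0 0.74 [522.  40. 164.] [ 0.07 -0.1   1.97 -0.18  1.29  0.12]
     40 0.0 0.82 [522.  -3. 258.] [-0.38 -0.12  1.89  0.48  1.58 -0.42]
     80 0.0 0.64 [ 522. -105.  313.] [-0.71  0.19  1.74  0.93  2.04 -0.65]
     88 0.0 0.55 [ 522. -129.  315.] [-0.75  0.27  1.72  1.    2.13 -0.66]
```

>>> send_rows --moves '[{"ax": -0.33,"ay": 0.94,"az": 0,"dx": 0,"dy": 0,"dz": 0,"grip": 70},{"ax": -0.33,"ay": 0.94,"az": 0,"dx": 0,"dy": 0,"dz": 0,"grip": 70},{"ax": -0.3,"ay": 0.85,"az": 0,"dx": 0,"dy": 0.05,"dz": 0,"grip": 70},{"ax": 0,"ay": 0,"az": 0,"dx": 0,"dy": 0,"dz": -0.8,"grip": 70},{"ax": 0,"ay": 0,"az": 0,"dx": 0,"dy": 0,"dz": -0.8,"grip": 70},{"ax": 0,"ay": 0,"az": 0,"dx": 0,"dy": 0,"dz": 0,"grip": 70}]'

```text
clock: 6.62
ee_pos: [517.1, 277.5, 63.4]
ee_rot: [[-0.854, -0.331, 0.402], [-0.299, 0.944, 0.141], [-0.426, -0.0, -0.905]]
contact_force: [-1.1, -0.4, -0.8]
gripper_width: 69.8
grasp_force: 0.0
```

>>> send_rows --moves '[{"ax": 0,"ay": 0,"az": 0,"dx": -0.08,"dy": 0,"dz": -0.75,"grip": 70},{"ax": 0,"ay": 0,"az": 0,"dx": 0,"dy": 0,"dz": -0.75,"grip": 50},{"ax": 0,"ay": 0,"az": 0,"dx": 0,"dy": 0,"dz": 0,"grip": 40},{"ax": 0,"ay": 0,"az": 0,"dx": 0,"dy": 0,"dz": 0,"grip": 32},{"ax": 0,"ay": 0,"az": 0,"dx": 0,"dy": 0,"dz": 0,"grip": 26},{"ax": 0,"ay": 0,"az": 0,"dx": 0,"dy": 0,"dz": 0,"grip": 21},{"ax": 0,"ay": 0,"az": 0,"dx": 0,"dy": 0,"dz": 0,"grip": 18},{"ax": 0,"ay": 0,"az": 0,"dx": 0,"dy": 0,"dz": 0,"grip": 14},{"ax": 0,"ay": 0,"az": 0,"dx": 0,"dy": 0,"dz": 0,"grip": 8},{"ax": 0,"ay": 0,"az": 0,"dx": 0,"dy": 0,"dz": 0,"grip": 0},{"ax": 0,"ay": 0,"az": 0,"dx": 0,"dy": 0,"dz": 0,"grip": 0},{"ax": 0,"ay": 0,"az": 0,"dx": 0,"dy": 0,"dz": 0,"grip": 0}]' --force 58

```text
clock: 7.62
ee_pos: [516.1, 277.9, 27.6]
ee_rot: [[-0.852, -0.331, 0.405], [-0.299, 0.944, 0.142], [-0.429, 0.0, -0.903]]
contact_force: [-2.1, -1.1, 3.7]
gripper_width: 15.3
grasp_force: 57.9
```

>>> send_rows --moves '[{"ax": 0,"ay": 0,"az": 0,"dx": 0,"dy": 0,"dz": 0.1,"grip": 0},{"ax": 0,"ay": 0,"az": 0,"dx": 0,"dy": 0,"dz": 0.2,"grip": 0},{"ax": 0,"ay": 0,"az": 0,"dx": 0,"dy": 0,"dz": 0.3,"grip": 0},{"ax": 0,"ay": 0,"az": 0,"dx": 0,"dy": 0,"dz": 0.4,"grip": 0},{"ax": 0,"ay": 0,"az": 0,"dx": 0,"dy": 0,"dz": 0.4,"grip": 0},{"ax": 0,"ay": 0,"az": 0,"dx": 0,"dy": 0,"dz": 0.4,"grip": 0},{"ax": 0,"ay": 0,"az": 0,"dx": 0,"dy": 0,"dz": 0.4,"grip": 0},{"ax": 0,"ay": 0,"az": 0,"dx": 0,"dy": 0,"dz": 0.4,"grip": 0},{"ax": 0,"ay": 0,"az": 0,"dx": 0,"dy": 0,"dz": 0.3,"grip": 0},{"ax": 0,"ay": 0,"az": 0,"dx": 0,"dy": 0,"dz": 0.2,"grip": 0},{"ax": 0,"ay": 0,"az": 0,"dx": 0,"dy": 0,"dz": 0,"grip": 0},{"ax": 0,"ay": 0,"az": 0,"dx": 0,"dy": 0,"dz": 0,"grip": 0}]'

```text
clock: 8.62
ee_pos: [515.8, 277.8, 104.9]
ee_rot: [[-0.853, -0.331, 0.405], [-0.299, 0.944, 0.142], [-0.429, 0.0, -0.903]]
contact_force: [-0.6, -0.2, -3.1]
gripper_width: 15.2
grasp_force: 57.9
```

Run:
```python
from h import *
log();ims=[]
for c in("side","top"):
    p,d=viewer.snapshot(c);p=p.copy();W=cloud(c,d);np.savez(f"/tmp/{c}1.npz",p=p,d=d)
    A=(d>0)&(abs(W[...,0]-600)<60)&(abs(W[...,1]-305)<50)&(W[...,2]>60)&(W[...,2]<160)
    X=W[A]
    # rim height along scoop x
    t=(X[:,:2]-[587.7,303])@[.944,.329]
    for a in range(-50,100,15):
        z=X[(t>=a)&(t<a+15)][:,2]
        if len(z):print(c,a,len(z),np.percentile(z,[5,50,95]).round())
    x,y=map(int,proj(c,(540,285,90)));ims.append(cv2.resize(p[y-60:y+60,x-65:x+65,::-1],None,fx=3,fy=3))
cv2.imwrite("pics/lift.png",np.hstack(ims))
```

```text
8.62 [ 0.42  -0.171  2.183 -0.056  0.688 -1.453] [515.8 277.8 104.9] [[-0.853, -0.331, 0.405], [-0.299, 0.944, 0.142], [-0.429, 0.0, -0.903]] 15.220103835019515 57.8842431306839
side -50 165 [ 82. 119. 133.]
side -35 268 [ 82. 105. 131.]
side -20 271 [ 81. 101. 132.]
side -5 275 [ 82. 106. 132.]
side 10 277 [ 82.  99. 131.]
side 25 271 [ 81.  98. 130.]
side 40 259 [ 81.  93. 125.]
side 55 146 [ 84.  89. 121.]
side 70 35 [89. 91. 95.]
top -50 72 [ 86. 127. 134.]
top -35 112 [ 78.  96. 130.]
top -20 139 [ 78.  84. 130.]
top -5 111 [ 78.  90. 131.]
top 10 136 [ 77.  83. 130.]
top 25 114 [ 78.  86. 130.]
top 40 133 [ 77.  83. 123.]
top 55 118 [ 83.  88. 103.]
top 70 44 [86. 91. 95.]
```

View pics/lift.png

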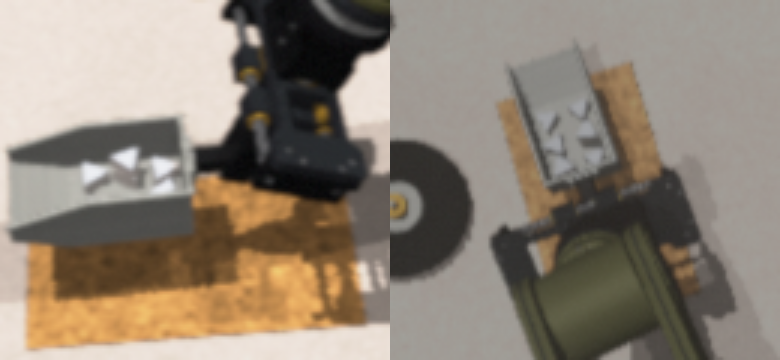

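The scoop is lifted nearly level, with the chips inside at side (about 235,265). Next I carry it to the barrel.

>>> send_rows --moves '[{"ax": 0,"ay": 0,"az": -0.4,"dx": 0,"dy": 0,"dz": 0.2,"grip": 0},{"ax": 0,"ay": 0,"az": -0.8,"dx": 0,"dy": 0,"dz": 0.4,"grip": 0},{"ax": 0,"ay": 0,"az": -1,"dx": 0,"dy": -0.2,"dz": 0.5,"grip": 0},{"ax": 0,"ay": 0,"az": -1,"dx": 0,"dy": -0.4,"dz": 0.5,"grip": 0},{"ax": 0,"ay": 0,"az": -1,"dx": 0,"dy": -0.5,"dz": 0.5,"grip": 0},{"ax": 0,"ay": 0,"az": -1,"dx": 0,"dy": -0.5,"dz": 0.5,"grip": 0},{"ax": 0,"ay": 0,"az": -1,"dx": 0,"dy": -0.5,"dz": 0.5,"grip": 0},{"ax": 0,"ay": 0,"az": -1,"dx": 0,"dy": -0.5,"dz": 0.4,"grip": 0},{"ax": 0,"ay": 0,"az": -1,"dx": 0,"dy": -0.5,"dz": 0.3,"grip": 0},{"ax": 0,"ay": 0,"az": -1,"dx": 0,"dy": -0.5,"dz": 0,"grip": 0},{"ax": 0,"ay": 0,"az": -1,"dx": 0,"dy": -0.5,"dz": 0,"grip": 0},{"ax": 0,"ay": 0,"az": -1,"dx": 0,"dy": -0.5,"dz": 0,"grip": 0}]'

```text
clock: 9.72
ee_pos: [515.5, 162.5, 198.9]
ee_rot: [[-0.723, 0.601, 0.342], [0.543, 0.8, -0.257], [-0.428, 0.0, -0.904]]
contact_force: [0.1, 0.9, -1.9]
gripper_width: 15.4
grasp_force: 57.9
```

>>> send_rows --moves '[{"ax": 0,"ay": 0,"az": -1,"dx": 0,"dy": -0.5,"dz": 0,"grip": 0},{"ax": 0,"ay": 0,"az": -1,"dx": 0,"dy": -0.5,"dz": 0,"grip": 0},{"ax": 0,"ay": 0,"az": -1,"dx": 0,"dy": -0.5,"dz": 0,"grip": 0},{"ax": 0,"ay": 0,"az": -1,"dx": 0,"dy": -0.5,"dz": 0,"grip": 0},{"ax": 0,"ay": 0,"az": -1,"dx": 0,"dy": -0.5,"dz": 0,"grip": 0},{"ax": 0,"ay": 0,"az": -1,"dx": 0,"dy": -0.5,"dz": 0,"grip": 0},{"ax": 0,"ay": 0,"az": -1,"dx": 0,"dy": -0.4,"dz": 0,"grip": 0},{"ax": 0,"ay": 0,"az": -1,"dx": 0,"dy": -0.3,"dz": 0,"grip": 0},{"ax": 0,"ay": 0,"az": -1,"dx": 0,"dy": -0.2,"dz": 0,"grip": 0},{"ax": 0,"ay": 0,"az": -0.9,"dx": 0,"dy": -0.1,"dz": 0,"grip": 0},{"ax": 0,"ay": 0,"az": -0.5,"dx": 0,"dy": 0,"dz": 0,"grip": 0},{"ax": 0,"ay": 0,"az": 0,"dx": 0,"dy": 0,"dz": 0,"grip": 0}]'

```text
clock: 10.72
ee_pos: [516.4, 62.9, 198.6]
ee_rot: [[-0.02, 1.0, 0.009], [0.904, 0.022, -0.428], [-0.428, -0.0, -0.904]]
contact_force: [-0.3, 1.2, -2.3]
gripper_width: 15.9
grasp_force: 57.9
```

Run:
```python
from h import *
log();ims=[]
for c in("side","top"):
    p,d=viewer.snapshot(c);p=p.copy();np.savez(f"/tmp/{c}2.npz",p=p,d=d);W=cloud(c,d)
    A=(d>0)&(abs(W[...,0]-520)<45)&(W[...,1]>-180)&(W[...,1]<30)&(W[...,2]>150)&(W[...,2]<260);X=W[A]
    for a in range(-170,10,15):
        s=X[(X[:,1]>=a)&(X[:,1]<a+15)]
        if len(s)>5:print(c,a,len(s),"x",np.percentile(s[:,0],[3,97]).round(),"z",np.percentile(s[:,2],[5,50,95]).round())
    x,y=map(int,proj(c,(522,-80,150)));ims.append(cv2.resize(p[y-65:y+65,x-65:x+65,::-1],None,fx=3,fy=3))
cv2.imwrite("pics/over.png",np.hstack(ims))
```

```text
10.72 [ 0.252 -0.072  1.926 -0.435  1.412  0.327] [516.4  62.9 198.6] [[-0.02, 1.0, 0.009], [0.904, 0.022, -0.428], [-0.428, -0.0, -0.904]] 15.851520782439028 57.88604557514191
top -110 75 x [483. 553.] z [183. 189. 206.]
top -95 159 x [482. 554.] z [181. 186. 210.]
top -80 154 x [481. 553.] z [176. 182. 217.]
top -65 166 x [481. 554.] z [172. 177. 220.]
top -50 152 x [481. 553.] z [172. 185. 223.]
top -35 160 x [480. 553.] z [173. 179. 224.]
top -20 167 x [480. 552.] z [174. 188. 225.]
top -5 156 x [480. 554.] z [173. 182. 226.]
```

View pics/over.png

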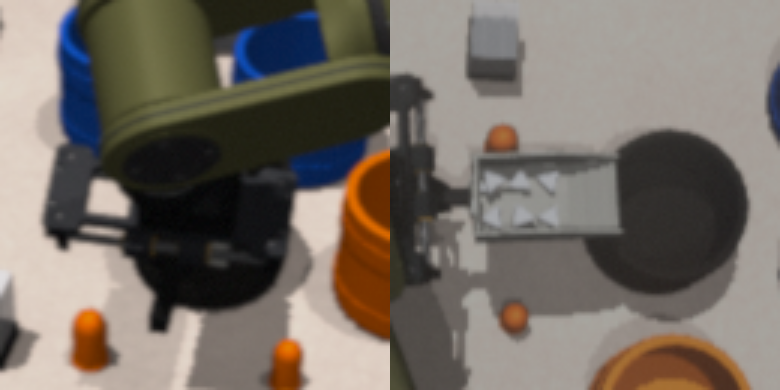

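The scoop's lip is at top (about 293,188), just over the near rim of the black barrel, and all the chips lie at the back of the scoop. I'm working out the pour path about the lip.

Run:
```python
from kin import *
from h import *
k,_,_=fit();o=get_obs();q=np.array(o["qpos"]);t0=np.radians(1.7);lean=np.radians(25.4)+t0
p0,R=toolpose(np.zeros(3),-np.pi/2,t0,lean);lip0=np.array(o["ee_pos"])-p0;print("lip now",lip0.round(1))
tips=list(np.arange(1.7,27,5))+list(np.arange(29.2,92,2.5))
prev=np.array(o["ee_pos"])
for i,t in enumerate(tips):
    s=min(1,i/6);lip=np.array([522.,-105-32*s,lip0[2]+(141-lip0[2])*s])
    p,R=toolpose(lip,-np.pi/2,np.radians(t),lean);q,e=ik(p,R,q,k)
    print(round(t,1),((p-prev)/25).round(2)[1:],p.round(),e.round(3),np.minimum(q-lo,hi-q).min().round(2),flush=True);prev=p
```

```text
lip now [ 515.9 -101.2  187.7]
1.7 [-0.15  0.  ] [522.  59. 199.] 0.0 0.8
6.7 [-0.28  0.26] [522.  52. 205.] 0.0 0.79
11.7 [-0.33  0.25] [522.  44. 212.] 0.0 0.79
16.7 [-0.38  0.24] [522.  35. 218.] 0.0 0.79
21.7 [-0.42  0.22] [522.  24. 223.] 0.0 0.79
26.7 [-0.47  0.2 ] [522.  12. 228.] 0.0 0.79
29.2 [-0.36 -0.06] [522.   3. 227.] 0.0 0.79
31.7 [-0.15  0.24] [522.  -0. 233.] 0.0 0.8
34.2 [-0.17  0.23] [522.  -5. 239.] 0.0 0.81
36.7 [-0.18  0.23] [522.  -9. 244.] 0.0 0.81
39.2 [-0.19  0.22] [522. -14. 250.] 0.0 0.82
41.7 [-0.19  0.21] [522. -18. 255.] 0.0 0.83
44.2 [-0.2  0.2] [522. -23. 260.] 0.0 0.84
46.7 [-0.21  0.19] [522. -29. 265.] 0.0 0.85
49.2 [-0.22  0.18] [522. -34. 270.] 0.0 0.86
51.7 [-0.23  0.17] [522. -40. 274.] 0.0 0.87
54.2 [-0.24  0.16] [522. -46. 278.] 0.0 0.88
56.7 [-0.24  0.15] [522. -52. 282.] 0.0 0.89
59.2 [-0.25  0.14] [522. -58. 285.] 0.0 0.9
61.7 [-0.26  0.13] [522. -65. 289.] 0.0 0.91
64.2 [-0.26  0.12] [522. -71. 292.] 0.0 0.92
66.7 [-0.27  0.11] [522. -78. 295.] 0.0 0.92
69.2 [-0.27  0.1 ] [522. -84. 297.] 0.0 0.89
71.7 [-0.27  0.09] [522. -91. 299.] 0.0 0.86
74.2 [-0.28  0.07] [522. -98. 301.] 0.0 0.84
76.7 [-0.28  0.06] [ 522. -105.  302.] 0.0 0.81
79.2 [-0.28  0.05] [ 522. -112.  304.] 0.0 0.78
81.7 [-0.28  0.04] [ 522. -119.  305.] 0.0 0.75
84.2 [-0.29  0.02] [ 522. -127.  305.] 0.0 0.73
86.7 [-0.29  0.01] [ 522. -134.  306.] 0.0 0.7
89.2 [-0.29 -0.  ] [ 522. -141.  306.] 0.0 0.67
91.7 [-0.29 -0.01] [ 522. -148.  305.] 0.0 0.65
```

>>> send_rows --moves '[{"ax": 0,"ay": 0,"az": -0.2,"dx": 0.1,"dy": -0.15,"dz": 0,"grip": 0},{"ax": 0.5,"ay": 0,"az": 0,"dx": 0.12,"dy": -0.14,"dz": 0.13,"grip": 0},{"ax": 0.5,"ay": 0,"az": 0,"dx": 0,"dy": -0.14,"dz": 0.13,"grip": 0},{"ax": 1,"ay": 0,"az": 0,"dx": 0,"dy": -0.33,"dz": 0.25,"grip": 0},{"ax": 1,"ay": 0,"az": 0,"dx": 0,"dy": -0.38,"dz": 0.24,"grip": 0},{"ax": 1,"ay": 0,"az": 0,"dx": 0,"dy": -0.42,"dz": 0.22,"grip": 0},{"ax": 0.5,"ay": 0,"az": 0,"dx": 0,"dy": -0.24,"dz": 0.1,"grip": 0},{"ax": 0.5,"ay": 0,"az": 0,"dx": 0,"dy": -0.23,"dz": 0.1,"grip": 0},{"ax": 0.25,"ay": 0,"az": 0,"dx": 0,"dy": -0.18,"dz": -0.03,"grip": 0},{"ax": 0.25,"ay": 0,"az": 0,"dx": 0,"dy": -0.18,"dz": -0.03,"grip": 0},{"ax": 0,"ay": 0,"az": 0,"dx": 0,"dy": 0,"dz": 0,"grip": 0},{"ax": 0,"ay": 0,"az": 0,"dx": 0,"dy": 0,"dz": 0,"grip": 0}]'

```text
clock: 11.82
ee_pos: [520.9, 3.0, 226.7]
ee_rot: [[-0.005, 1.0, 0.001], [0.999, 0.005, 0.037], [0.037, 0.001, -0.999]]
contact_force: [0.1, -0.7, -3.2]
gripper_width: 15.6
grasp_force: 57.9
```

Run:
```python
from h import *
from kin import toolpose
log();o=get_obs();R=np.array(o["ee_rot"]);lean=np.radians(27.1)
# tip from tool z
tz=R[:,2];ang=np.degrees(np.arctan2(tz[1],-tz[2]));tip=27.1+ang;print("tip",tip)
p,_=toolpose(np.zeros(3),-np.pi/2,np.radians(tip),lean);print("lip",(np.array(o["ee_pos"])-p).round(1))
p,d=viewer.snapshot("top");W=cloud("top",d)
A=(d>0)&(abs(W[...,0]-522)<45)&(W[...,1]>-180)&(W[...,1]<30)&(W[...,2]>133)&(W[...,2]<290);X=W[A]
for a in range(-170,10,12):
    s=X[(X[:,1]>=a)&(X[:,1]<a+12)]
    if len(s)>5:print(a,len(s),"x",np.percentile(s[:,0],[3,97]).round(),"z",np.percentile(s[:,2],[5,50,95]).round())
x,y=map(int,proj("top",(522,-80,150)))
cv2.imwrite("pics/tip30.png",cv2.resize(p[y-65:y+65,x-65:x+65,::-1],None,fx=3,fy=3))
```

```text
11.82 [-0.118 -0.173  1.922  0.037  1.396 -0.129] [520.9   3.  226.7] [[-0.005, 1.0, 0.001], [0.999, 0.005, 0.037], [0.037, 0.001, -0.999]] 15.58446350264173 57.885199785232544
tip 29.208258880967517
lip [ 520.9 -137.5  141. ]
-146 59 x [484. 557.] z [140. 145. 167.]
-134 105 x [484. 555.] z [141. 146. 171.]
-122 23 x [484. 557.] z [146. 167. 189.]
-86 32 x [494. 537.] z [157. 163. 178.]
-74 77 x [484. 540.] z [161. 176. 210.]
-62 43 x [483. 541.] z [170. 184. 227.]
-50 20 x [483. 506.] z [174. 208. 236.]
```

View pics/tip30.png

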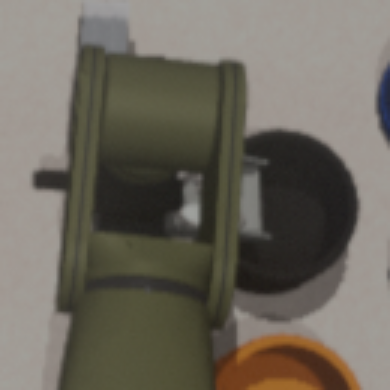

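The lip is inside the mouth at top (about 335,190), and no chip has slid yet. I pour on from here.

>>> send_rows --moves '[{"ax": 0.5,"ay": 0,"az": 0,"dx": 0,"dy": -0.15,"dz": 0.24,"grip": 0},{"ax": 0.5,"ay": 0,"az": 0,"dx": 0,"dy": -0.17,"dz": 0.23,"grip": 0},{"ax": 0.5,"ay": 0,"az": 0,"dx": 0,"dy": -0.18,"dz": 0.23,"grip": 0},{"ax": 0.5,"ay": 0,"az": 0,"dx": 0,"dy": -0.19,"dz": 0.22,"grip": 0},{"ax": 0.5,"ay": 0,"az": 0,"dx": 0,"dy": -0.19,"dz": 0.21,"grip": 0},{"ax": 0.5,"ay": 0,"az": 0,"dx": 0,"dy": -0.2,"dz": 0.2,"grip": 0},{"ax": 0.5,"ay": 0,"az": 0,"dx": 0,"dy": -0.21,"dz": 0.19,"grip": 0},{"ax": 0.5,"ay": 0,"az": 0,"dx": 0,"dy": -0.22,"dz": 0.18,"grip": 0},{"ax": 0.5,"ay": 0,"az": 0,"dx": 0,"dy": -0.23,"dz": 0.17,"grip": 0},{"ax": 0.5,"ay": 0,"az": 0,"dx": 0,"dy": -0.24,"dz": 0.16,"grip": 0},{"ax": 0.5,"ay": 0,"az": 0,"dx": 0,"dy": -0.24,"dz": 0.15,"grip": 0},{"ax": 0.5,"ay": 0,"az": 0,"dx": 0,"dy": -0.25,"dz": 0.14,"grip": 0}]'

```text
clock: 12.87
ee_pos: [521.5, -58.4, 285.7]
ee_rot: [[-0.007, 1.0, 0.002], [0.847, 0.005, 0.532], [0.532, 0.005, -0.847]]
contact_force: [-1.1, -0.5, -1.9]
gripper_width: 15.5
grasp_force: 57.9
```

>>> send_rows --moves '[{"ax": 0,"ay": 0,"az": 0,"dx": 0,"dy": 0,"dz": 0,"grip": 0},{"ax": 0,"ay": 0,"az": 0,"dx": 0,"dy": 0,"dz": 0,"grip": 0},{"ax": 0.5,"ay": 0,"az": 0,"dx": 0,"dy": -0.26,"dz": 0.13,"grip": 0},{"ax": 0.5,"ay": 0,"az": 0,"dx": 0,"dy": -0.26,"dz": 0.12,"grip": 0},{"ax": 0.5,"ay": 0,"az": 0,"dx": 0,"dy": -0.27,"dz": 0.11,"grip": 0},{"ax": 0.5,"ay": 0,"az": 0,"dx": 0,"dy": -0.27,"dz": 0.1,"grip": 0},{"ax": 0.5,"ay": 0,"az": 0,"dx": 0,"dy": -0.27,"dz": 0.09,"grip": 0},{"ax": 0.5,"ay": 0,"az": 0,"dx": 0,"dy": -0.28,"dz": 0.07,"grip": 0},{"ax": 0.5,"ay": 0,"az": 0,"dx": 0,"dy": -0.28,"dz": 0.06,"grip": 0},{"ax": 0.5,"ay": 0,"az": 0,"dx": 0,"dy": -0.28,"dz": 0.05,"grip": 0},{"ax": 0.5,"ay": 0,"az": 0,"dx": 0,"dy": -0.28,"dz": 0.04,"grip": 0},{"ax": 0,"ay": 0,"az": 0,"dx": 0,"dy": 0,"dz": 0,"grip": 0}]'

```text
clock: 13.87
ee_pos: [521.3, -120.1, 303.0]
ee_rot: [[-0.002, 1.0, 0.001], [0.579, 0.001, 0.815], [0.815, 0.003, -0.579]]
contact_force: [-0.1, 0.0, -2.0]
gripper_width: 15.3
grasp_force: 57.9
```

>>> send_rows --moves '[{"ax": 0.5,"ay": 0,"az": 0,"dx": 0,"dy": -0.29,"dz": 0.02,"grip": 0},{"ax": 0.5,"ay": 0,"az": 0,"dx": 0,"dy": -0.29,"dz": 0.01,"grip": 0},{"ax": 0,"ay": 0,"az": 0,"dx": 0,"dy": 0,"dz": 0,"grip": 0},{"ax": 0,"ay": 0,"az": 0,"dx": 0,"dy": 0,"dz": 0,"grip": 0},{"ax": 0,"ay": 0,"az": 0,"dx": 0,"dy": 0,"dz": 0,"grip": 0}]'

```text
clock: 14.28
ee_pos: [521.5, -133.5, 305.8]
ee_rot: [[-0.006, 1.0, 0.002], [0.507, 0.002, 0.862], [0.862, 0.006, -0.507]]
contact_force: [-0.3, -0.2, -2.1]
gripper_width: 15.7
grasp_force: 57.9
```

Run:
```python
from h import *
log();ims=[]
for c in("side","top"):
    p,d=viewer.snapshot(c)
    x,y=map(int,proj(c,(522,-130,150)));ims.append(cv2.resize(p[y-65:y+65,x-65:x+65,::-1],None,fx=3,fy=3))
cv2.imwrite("pics/tip85.png",np.hstack(ims))
```

```text
14.28 [-0.72   0.156  1.705  0.786  1.98  -0.672] [ 521.5 -133.5  305.8] [[-0.006, 1.0, 0.002], [0.507, 0.002, 0.862], [0.862, 0.006, -0.507]] 15.695661946915944 57.8853714466095
```

View pics/tip85.png

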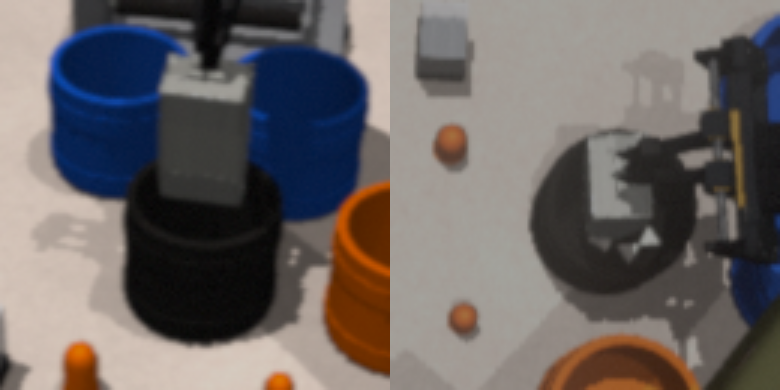

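>>> send_rows --moves '[{"ax": 0,"ay": 0,"az": 0,"dx": 0,"dy": 0,"dz": 0.4,"grip": 0},{"ax": 0,"ay": 0,"az": 0,"dx": 0,"dy": 0,"dz": 0.8,"grip": 0},{"ax": 0,"ay": 0,"az": 0,"dx": 0,"dy": 0,"dz": 0.8,"grip": 0},{"ax": -0.5,"ay": 0,"az": 0,"dx": 0,"dy": 0.2,"dz": 0.4,"grip": 0},{"ax": -0.8,"ay": 0,"az": 0,"dx": 0,"dy": 0.4,"dz": 0,"grip": 0},{"ax": -0.8,"ay": 0,"az": 0,"dx": 0,"dy": 0.4,"dz": 0,"grip": 0},{"ax": -0.8,"ay": 0,"az": 0,"dx": 0,"dy": 0.4,"dz": 0,"grip": 0},{"ax": -0.8,"ay": 0,"az": 0,"dx": 0,"dy": 0.4,"dz": 0,"grip": 0},{"ax": -0.8,"ay": 0,"az": 0,"dx": 0,"dy": 0.4,"dz": 0,"grip": 0},{"ax": -0.8,"ay": 0,"az": 0,"dx": 0,"dy": 0.4,"dz": 0,"grip": 0},{"ax": -0.8,"ay": 0,"az": 0,"dx": 0,"dy": 0.4,"dz": 0,"grip": 0},{"ax": -0.8,"ay": 0,"az": 0,"dx": 0,"dy": 0.4,"dz": 0,"grip": 0}]'

```text
clock: 15.38
ee_pos: [521.1, -48.6, 367.3]
ee_rot: [[-0.006, 1.0, 0.005], [0.907, 0.003, 0.421], [0.421, 0.007, -0.907]]
contact_force: [0.5, 0.7, -2.1]
gripper_width: 15.4
grasp_force: 57.9
```

>>> send_rows --moves '[{"ax": -0.8,"ay": 0,"az": 0,"dx": 0,"dy": 0.4,"dz": 0,"grip": 0},{"ax": -0.8,"ay": 0,"az": 0,"dx": 0,"dy": 0.4,"dz": 0,"grip": 0},{"ax": -0.8,"ay": 0,"az": 0,"dx": 0,"dy": 0.4,"dz": 0,"grip": 0},{"ax": -0.8,"ay": 0,"az": 0,"dx": 0,"dy": 0.4,"dz": 0,"grip": 0},{"ax": -0.8,"ay": 0,"az": 0,"dx": 0,"dy": 0.4,"dz": 0,"grip": 0},{"ax": -0.8,"ay": 0,"az": 0,"dx": 0,"dy": 0.4,"dz": 0,"grip": 0},{"ax": -0.8,"ay": 0,"az": 0,"dx": 0,"dy": 0.4,"dz": 0,"grip": 0},{"ax": -0.8,"ay": 0,"az": 0,"dx": 0,"dy": 0.6,"dz": 0,"grip": 0},{"ax": -0.8,"ay": 0,"az": 0,"dx": 0,"dy": 0.8,"dz": 0,"grip": 0},{"ax": -0.8,"ay": 0,"az": 0,"dx": 0,"dy": 0.8,"dz": 0,"grip": 0},{"ax": -0.8,"ay": 0,"az": 0,"dx": 0,"dy": 0.6,"dz": 0,"grip": 0},{"ax": -0.8,"ay": 0,"az": 0,"dx": 0,"dy": 0.3,"dz": 0,"grip": 0}]'

```text
clock: 16.38
ee_pos: [520.7, 100.6, 367.0]
ee_rot: [[-0.005, 1.0, 0.005], [0.921, 0.007, -0.389], [-0.389, 0.003, -0.921]]
contact_force: [-0.3, 0.1, -2.3]
gripper_width: 15.6
grasp_force: 57.9
```

Run:
```python
from h import *
log();o=get_obs();print("lean",np.degrees(np.arctan2(-np.array(o["ee_rot"])[1,2],-np.array(o["ee_rot"])[2,2])));ims=[]
p,d=viewer.snapshot("top");W=cloud("top",d)
A=(d>0)&(abs(W[...,0]-522)<45)&(W[...,1]>-180)&(W[...,1]<130)&(W[...,2]>200)&(W[...,2]<400);X=W[A]
for a in range(-80,130,15):
    s=X[(X[:,1]>=a)&(X[:,1]<a+15)]
    if len(s)>5:print(a,len(s),"x",np.percentile(s[:,0],[3,97]).round(),"z",np.percentile(s[:,2],[5,50,95]).round())
x,y=map(int,proj("top",(522,-60,150)));cv2.imwrite("pics/after.png",cv2.resize(p[y-65:y+65,x-85:x+85,::-1],None,fx=4,fy=4))
```

```text
16.38 [ 0.296 -0.121  1.681 -0.386  1.689  0.264] [520.7 100.6 367. ] [[-0.005, 1.0, 0.005], [0.921, 0.007, -0.389], [-0.389, 0.003, -0.921]] 15.632890930309985 57.8839373588562
lean 22.900917035523538
-65 188 x [484. 556.] z [345. 350. 370.]
-50 203 x [484. 555.] z [341. 346. 373.]
-35 208 x [484. 556.] z [338. 342. 381.]
-20 206 x [484. 556.] z [337. 341. 386.]
-5 208 x [483. 556.] z [337. 342. 389.]
10 210 x [484. 555.] z [336. 342. 390.]
25 208 x [484. 556.] z [339. 343. 391.]
40 205 x [484. 555.] z [339. 343. 391.]
55 209 x [484. 555.] z [340. 372. 394.]
70 56 x [504. 533.] z [378. 388. 391.]
85 73 x [506. 534.] z [381. 389. 395.]
100 10 x [511. 536.] z [389. 394. 399.]
```

View pics/after.png

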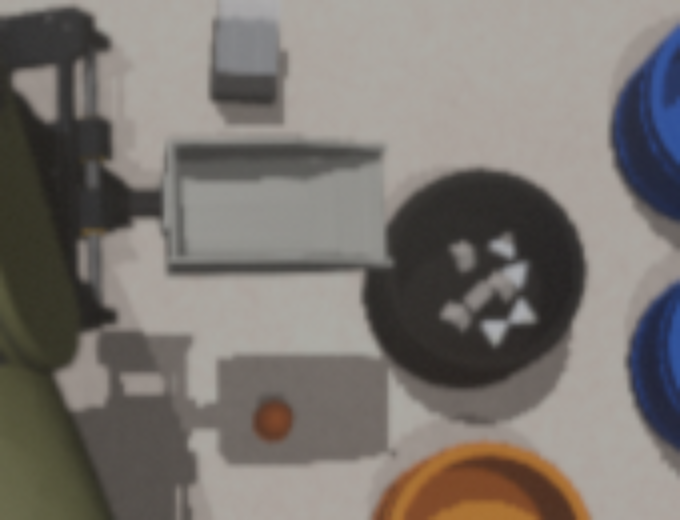

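The scoop is empty and the chips lie in the black barrel at top (about 370,190). Caps, bur box and barrel stand undisturbed. I take the scoop back to the mat.

>>> send_rows --moves '[{"ax": -0.8,"ay": 0,"az": 0,"dx": 0,"dy": 0.3,"dz": 0,"grip": 0},{"ax": 0,"ay": 0,"az": 0.5,"dx": 0,"dy": 0.6,"dz": 0,"grip": 0},{"ax": 0,"ay": 0,"az": 1,"dx": 0,"dy": 0.6,"dz": 0,"grip": 0},{"ax": 0,"ay": 0,"az": 1,"dx": 0,"dy": 0.6,"dz": 0,"grip": 0},{"ax": 0,"ay": 0,"az": 1,"dx": 0,"dy": 0.6,"dz": 0,"grip": 0},{"ax": 0,"ay": 0,"az": 1,"dx": 0,"dy": 0.6,"dz": 0,"grip": 0},{"ax": 0,"ay": 0,"az": 1,"dx": 0,"dy": 0.6,"dz": 0,"grip": 0},{"ax": 0,"ay": 0,"az": 1,"dx": 0,"dy": 0.6,"dz": 0,"grip": 0},{"ax": 0,"ay": 0,"az": 1,"dx": 0,"dy": 0.6,"dz": -0.3,"grip": 0},{"ax": 0,"ay": 0,"az": 1,"dx": 0,"dy": 0.6,"dz": -0.6,"grip": 0},{"ax": 0,"ay": 0,"az": 1,"dx": 0,"dy": 0.6,"dz": -0.8,"grip": 0},{"ax": 0,"ay": 0,"az": 1,"dx": 0,"dy": 0.4,"dz": -0.8,"grip": 0}]'

```text
clock: 17.43
ee_pos: [520.9, 267.1, 303.9]
ee_rot: [[-0.712, 0.601, 0.362], [0.538, 0.799, -0.268], [-0.451, 0.004, -0.893]]
contact_force: [-0.3, -0.4, -1.2]
gripper_width: 15.8
grasp_force: 57.9
```

>>> send_rows --moves '[{"ax": 0,"ay": 0,"az": 1,"dx": -0.1,"dy": 0.2,"dz": -0.8,"grip": 0},{"ax": 0,"ay": 0,"az": 1,"dx": -0.1,"dy": 0.1,"dz": -0.8,"grip": 0},{"ax": 0,"ay": 0,"az": 1,"dx": 0,"dy": 0,"dz": -0.8,"grip": 0},{"ax": 0,"ay": 0,"az": 1,"dx": 0,"dy": 0,"dz": -0.8,"grip": 0},{"ax": 0,"ay": 0,"az": 1,"dx": 0,"dy": 0,"dz": -0.8,"grip": 0},{"ax": 0,"ay": 0,"az": 1,"dx": 0,"dy": 0,"dz": -0.8,"grip": 0},{"ax": 0,"ay": 0,"az": 1,"dx": 0,"dy": 0,"dz": -0.8,"grip": 0},{"ax": 0,"ay": 0,"az": 1,"dx": 0,"dy": 0,"dz": -0.8,"grip": 0},{"ax": 0,"ay": 0,"az": 1,"dx": 0,"dy": 0,"dz": -0.8,"grip": 0},{"ax": 0,"ay": 0,"az": 1,"dx": 0,"dy": 0,"dz": -0.4,"grip": 0},{"ax": 0,"ay": 0,"az": 1,"dx": 0,"dy": 0,"dz": -0.2,"grip": 0},{"ax": 0,"ay": 0,"az": 0.3,"dx": 0,"dy": 0,"dz": 0,"grip": 0}]'

```text
clock: 18.43
ee_pos: [515.0, 271.7, 106.3]
ee_rot: [[-0.843, -0.332, 0.423], [-0.296, 0.943, 0.15], [-0.449, 0.001, -0.894]]
contact_force: [-0.4, -0.2, -2.0]
gripper_width: 15.6
grasp_force: 57.9
```

Run:
```python
from h import *
log()
for c in("side","top"):
    p,d=viewer.snapshot(c);W=cloud(c,d)
    A=(d>0)&(abs(W[...,0]-600)<70)&(abs(W[...,1]-305)<60)&(W[...,2]>50)&(W[...,2]<190);X=W[A]
    t=(X[:,:2]-[587.7,303])@[.944,.329]
    for a in range(-50,90,20):
        z=X[(t>=a)&(t<a+20)][:,2]
        if len(z):print(c,a,len(z),np.percentile(z,[5,50,95,99]).round())
```

```text
18.43 [ 0.409 -0.193  2.204 -0.05   0.666 -1.468] [515.  271.7 106.3] [[-0.843, -0.332, 0.423], [-0.296, 0.943, 0.15], [-0.449, 0.001, -0.894]] 15.570226768660644 57.88240671157837
side -50 353 [ 84. 112. 135. 136.]
side -30 361 [ 84. 101. 134. 136.]
side -10 363 [ 84. 101. 134. 137.]
side 10 365 [ 85. 102. 135. 137.]
side 30 359 [ 85.  99. 131. 135.]
side 50 329 [ 89.  97. 126. 128.]
side 70 174 [ 95. 100. 120. 122.]
top -50 133 [ 85. 122. 138. 141.]
top -30 172 [ 81.  87. 135. 139.]
top -10 180 [ 83.  87. 136. 139.]
top 10 171 [ 82.  88. 137. 140.]
top 30 176 [ 82.  89. 130. 136.]
top 50 178 [ 87.  94. 126. 128.]
top 70 113 [ 94. 100. 119. 125.]
```

>>> send_rows --moves '[{"ax": 0,"ay": 0,"az": 0,"dx": 0,"dy": 0.1,"dz": -0.5,"grip": 0},{"ax": 0,"ay": 0,"az": 0,"dx": 0,"dy": 0.1,"dz": -0.7,"grip": 0},{"ax": 0,"ay": 0,"az": 0,"dx": 0,"dy": 0,"dz": -0.6,"grip": 0},{"ax": 0,"ay": 0,"az": 0,"dx": 0,"dy": 0,"dz": -0.5,"grip": 0},{"ax": 0,"ay": 0,"az": 0,"dx": 0,"dy": 0,"dz": -0.4,"grip": 0},{"ax": 0,"ay": 0,"az": 0,"dx": 0,"dy": 0,"dz": -0.2,"grip": 0},{"ax": 0,"ay": 0,"az": 0,"dx": 0,"dy": 0,"dz": 0,"grip": 0},{"ax": 0,"ay": 0,"az": 0,"dx": 0,"dy": 0,"dz": 0,"grip": 0}]'

```text
clock: 19.2
ee_pos: [516.7, 278.3, 36.0]
ee_rot: [[-0.842, -0.331, 0.427], [-0.295, 0.944, 0.15], [-0.453, 0.0, -0.892]]
contact_force: [0.3, -1.2, -1.2]
gripper_width: 16.0
grasp_force: 57.9
```

>>> send_rows --moves '[{"ax": 0,"ay": 0,"az": 0,"dx": 0,"dy": 0,"dz": -0.12,"grip": 0},{"ax": 0,"ay": 0,"az": 0,"dx": 0,"dy": 0,"dz": -0.08,"grip": 0},{"ax": 0,"ay": 0,"az": 0,"dx": 0,"dy": 0,"dz": -0.06,"grip": 0},{"ax": 0,"ay": 0,"az": 0,"dx": 0,"dy": 0,"dz": 0,"grip": 0},{"ax": 0,"ay": 0,"az": 0,"dx": 0,"dy": 0,"dz": 0,"grip": 0}]'

```text
clock: 19.62
ee_pos: [516.3, 278.1, 29.0]
ee_rot: [[-0.842, -0.331, 0.427], [-0.295, 0.944, 0.15], [-0.452, -0.0, -0.892]]
contact_force: [-0.1, 0.5, -1.9]
gripper_width: 15.7
grasp_force: 57.9
```

>>> send_rows --moves '[{"ax": 0,"ay": 0,"az": 0,"dx": 0,"dy": 0,"dz": -0.06,"grip": 0},{"ax": 0,"ay": 0,"az": 0,"dx": 0,"dy": 0,"dz": 0,"grip": 0},{"ax": 0,"ay": 0,"az": 0,"dx": 0,"dy": 0,"dz": 0,"grip": 0}]'

```text
clock: 19.87
ee_pos: [516.3, 278.0, 27.3]
ee_rot: [[-0.842, -0.331, 0.427], [-0.295, 0.944, 0.149], [-0.452, -0.0, -0.892]]
contact_force: [1.0, 0.3, -1.7]
gripper_width: 15.7
grasp_force: 57.9
```

>>> send_rows --moves '[{"ax": 0,"ay": 0,"az": 0,"dx": 0,"dy": 0,"dz": -0.06,"grip": 0},{"ax": 0,"ay": 0,"az": 0,"dx": 0,"dy": 0,"dz": 0,"grip": 0},{"ax": 0,"ay": 0,"az": 0,"dx": 0,"dy": 0,"dz": 0,"grip": 0}]'

```text
clock: 20.12
ee_pos: [517.0, 278.4, 26.7]
ee_rot: [[-0.841, -0.331, 0.428], [-0.295, 0.944, 0.15], [-0.454, 0.0, -0.891]]
contact_force: [-0.6, -0.4, 2.3]
gripper_width: 15.7
grasp_force: 57.9
```

>>> send_rows --moves '[{"ax": 0,"ay": 0,"az": 0,"dx": 0,"dy": 0,"dz": 0,"grip": 17},{"ax": 0,"ay": 0,"az": 0,"dx": 0,"dy": 0,"dz": 0,"grip": 20},{"ax": 0,"ay": 0,"az": 0,"dx": 0,"dy": 0,"dz": 0,"grip": 26},{"ax": 0,"ay": 0,"az": 0,"dx": 0,"dy": 0,"dz": 0,"grip": 40},{"ax": 0,"ay": 0,"az": 0,"dx": 0,"dy": 0,"dz": 0,"grip": 60},{"ax": 0,"ay": 0,"az": 0,"dx": 0,"dy": 0,"dz": 0,"grip": 60},{"ax": 0,"ay": 0,"az": 0,"dx": 0,"dy": 0,"dz": 0,"grip": 60},{"ax": 0,"ay": 0,"az": 0,"dx": 0,"dy": 0,"dz": 0.3,"grip": 60},{"ax": 0,"ay": 0,"az": 0,"dx": 0,"dy": 0,"dz": 0.6,"grip": 60},{"ax": 0,"ay": 0,"az": 0,"dx": 0,"dy": 0,"dz": 0.8,"grip": 60},{"ax": 0,"ay": 0,"az": 0,"dx": 0,"dy": 0,"dz": 0.8,"grip": 60},{"ax": 0,"ay": 0,"az": 0,"dx": 0,"dy": 0,"dz": 0.8,"grip": 60}]'

```text
clock: 21.12
ee_pos: [516.2, 278.0, 109.7]
ee_rot: [[-0.842, -0.331, 0.427], [-0.295, 0.944, 0.15], [-0.452, -0.0, -0.892]]
contact_force: [0.7, 1.0, 0.9]
gripper_width: 59.5
grasp_force: 0.0
```

>>> send_rows --moves '[{"ax": 0,"ay": 0,"az": 0,"dx": -0.3,"dy": -0.5,"dz": 0.8,"grip": 60},{"ax": 0,"ay": 0,"az": 0,"dx": -0.3,"dy": -0.8,"dz": 0.8,"grip": 60},{"ax": 0,"ay": 0,"az": 0,"dx": -0.3,"dy": -0.8,"dz": 0.8,"grip": 60},{"ax": 0,"ay": 0,"az": 0,"dx": -0.3,"dy": -0.8,"dz": 0.8,"grip": 60},{"ax": 0,"ay": 0,"az": 0,"dx": -0.3,"dy": -0.8,"dz": 0.8,"grip": 60},{"ax": 0,"ay": 0,"az": 0,"dx": 0,"dy": -0.8,"dz": 0.4,"grip": 60},{"ax": 0,"ay": 0,"az": 0,"dx": 0,"dy": -0.8,"dz": 0,"grip": 60},{"ax": 0,"ay": 0,"az": 0,"dx": 0,"dy": -0.4,"dz": 0,"grip": 60},{"ax": 0,"ay": 0,"az": 0,"dx": 0,"dy": 0,"dz": 0,"grip": 60}]'

```text
clock: 21.87
ee_pos: [479.0, 133.9, 219.7]
ee_rot: [[-0.842, -0.328, 0.429], [-0.293, 0.945, 0.148], [-0.454, -0.001, -0.891]]
contact_force: [-0.4, 0.6, 0.1]
gripper_width: 60.3
grasp_force: 0.0
```

Run:
```python
from h import *
log();ims=[]
for c in("side","top"):
    p,d=viewer.snapshot(c);W=cloud(c,d)
    A=(d>0)&(abs(W[...,0]-600)<70)&(abs(W[...,1]-305)<60)&(W[...,2]>5)&(W[...,2]<190);X=W[A]
    t=(X[:,:2]-[587.7,303])@[.944,.329]
    for a in range(-50,90,20):
        z=X[(t>=a)&(t<a+20)][:,2]
        if len(z):print(c,a,len(z),np.percentile(z,[5,50,95]).round())
    ims.append(cv2.resize((p[75:325,130:380] if c=="side" else p[70:320,100:350])[...,::-1],None,fx=1.55,fy=1.55))
cv2.imwrite("pics/end.png",np.hstack(ims))
```

```text
21.87 [ 0.103 -0.56   2.269  0.125  0.976 -1.848] [479.  133.9 219.7] [[-0.842, -0.328, 0.429], [-0.293, 0.945, 0.148], [-0.454, -0.001, -0.891]] 60.2672446165452 0.0
side -50 244 [ 6. 38. 55.]
side -30 296 [ 6. 25. 54.]
side -10 283 [ 5. 25. 54.]
side 10 296 [ 6. 24. 54.]
side 30 282 [ 5. 23. 52.]
side 50 305 [ 7. 15. 45.]
side 70 183 [12. 17. 39.]
top -50 129 [ 6. 46. 57.]
top -30 99 [ 5.  9. 56.]
top -10 110 [ 5.  8. 55.]
top 10 107 [ 5.  8. 54.]
top 30 101 [ 5.  8. 51.]
top 50 153 [ 6. 10. 45.]
top 70 121 [ 9. 16. 36.]
```

View pics/end.png

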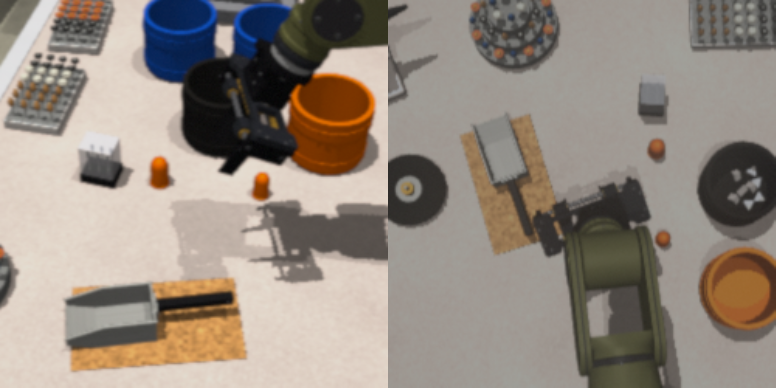

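The empty scoop stands level on the mat at side (about 208,278). The chips lie in the upright black barrel at top (about 340,190), the bystanders have not moved, and the arm is clear.

```bash
python3 -c "
from plant import ticket
print(ticket.close_job())"
```

```text
the job is handed in; nothing more can be done
None
```

I handed the job in at about 22 s: the media is in the black barrel with no spill seen, the empty scoop is level on its cork mat, and nothing else on the bench moved; no verdict was returned.

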